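# Check the hinged tins and reject the stiff one

## Robot

A 7-joint arm with a two-finger parallel gripper is mounted at the origin on a cart in front of the work surface, level with it; the furniture and walls round the work are solid. World frame = base frame: x ahead of the robot, y to its left, z up, the work surface at z = 0. Lengths are in m, angles in degrees, forces in N, time in s.
With the tool pointing down it reaches from about 0.425 to 0.875 m from the base axis. Payload 4.7 kg.
Tool frame: the origin (TCP) lies at the very end of the fingers, on their centre line; the grasp point (between the pads) lies 19 mm behind it; z points along the fingers, y is the line along which they close (so a half turn about z gives the same grasp; the last joint's range is limited). The gripper opens to 87 mm and grips with 3 to 60 N. Pads are 19 mm wide; open, the fingers measure 117 mm over their backs; the gripper's body (75 mm by 190 mm) begins 51 mm behind the grasp point.
Start: joints at [-72.187, 18.392, -4.016, 83.108, 1.295, 78.541, -3.26], TCP at [0.19, 0.622, 0.223] pointing down, gripper open.
Joint ranges: [-163.93, 163.93], [-17.29, 119.83], [-79.2, 71.16], [3.27, 140.29], [-89.18, 269.18], [5.43, 117.66], [-154.24, 154.24]. Speed limits (degrees/s): [147.25, 147.25, 180, 180, 180, 180, 180].

## Interface

Orientations are given as [roll, pitch, yaw] about the fixed x, y, z axes, in that order (R = Rz(yaw) Ry(pitch) Rx(roll)).
In Python, from cell import telemetry, cams, env gives the robot as it stands.
- The arm moves only by the tool arm_command, never from a script. Its argument "series" is text: rows parted by semicolons, each of 5 numbers parted by spaces: the shift along the tool's x, y, z in mm, then the turn about the tool's z in rad, then the closure in counts, from 0 (fully open) to 255 (shut). A call has 1 to 20 rows; each row shifts and turns the commanded pose from where the row before left it, along the tool's axes as they then stand; what a row does not reach is not made up. A row lasts 1/12 s, in which the tool goes at most 41.7 mm and 7.16 degrees, less where a joint would pass 70% of its speed; a pose out of reach is approached as far as the arm can. A call is refused whole if a number of a shift passes 41.7 or a number of a turn 0.125, either way. A call with a gripper value outside its range is refused whole. The fingers move at their own pace and stop on an object; "squeeze" is the grip in N (left out, the last holds). Time passes only in rows, so rows that do not move let the fingers close. It gives the time, the measured TCP pose, the force, the opening and the grip force at its end, in the units of the state.
- telemetry.get_obs(): the state, without advancing time (a new reading comes with each control period).
- cams.read_camera(name): name is "side" or "top"; returns the picture (480x640x3 uint8, blue, green, red); there is no depth.
- cams.calibration(name): a dict with "K" (3x3 intrinsics, pixels), "origin" and "rotation" of the camera in the world. Camera axes: x right, y down, z forward; pixel columns grow to the right and rows downward; lengths in m; the calibration is good to about 2 mm. A picture is of the moment at which its call begins. calibration takes no time and is no camera call.
- env.sign_off(): hands the job in; it is judged then, once.
The state is a dict: "time_s": time; "qpos": joint angles; "joint_velocities": joint speeds; "effort": joint torques, N m; "tool_pos": TCP position; "tool_rot": TCP orientation; "force": force on the tool from outside, world axes, zero at the start; "wrist_torque": the same for the moment, N m; "grip_width": finger opening in m; "grasp_force": force on a finger pad.
Only numpy, scipy, OpenCV 4.12 (cv2) and the standard library are available. Lean on these libraries where they do the work, as an engineer would, in place of code of your own. Each camera call takes 0.05 s, during which the arm holds its last target. There are 200 camera calls.

## Task

Check the two hinged tins, first the left one and then the right one (as the robot sees them): raise each lid at least half-way by its lug to find out whether it swings freely - a good lid drops shut by itself when let go, a stiff one stays up. Stand the tin with the stiff lid upright in the grey tray, with its lid shut, setting it down rather than dropping it; leave the good tin standing where it was, lid shut. Do not disturb the other things on the worktop.

Things in the scene. Friction and masses are not known exactly. Their poses are not given: they have to be found in the camera images.
- tin_a_center (a point): centre of the body of a loose plain metal tin (about 0.35 kg) with a hinged lid; the two tins look alike. Body 90 (x) x 58 (y) x 34 mm high, point 17 mm above its underside; z up, x to the hinge, away from the robot within 0.35 rad. Hinge line along y, 45 mm in x and 17 mm above this point. Lid 54 mm wide (body is wider), 42 mm high when shut: carry it by the body's sides
- tin_a_lug (a point): centre of the lug of that tin's lid: a level steel bar 24 mm long along y, 12 mm thick, on a 14 mm wide tongue, 27 mm in front of the tin's front face; lid shut: 37 mm above the worktop, 117 mm from the hinge line. Can be pinched on its ends from above, fingers closing along y, and turns between them as the lid swings. Axes turn with the lid
- tin_a_lid (a joint): lid of that tin: 0 shut, grows as the lug rises, 1.2 rad fully open (a stop, short of upright). A good lid (40 g) falls shut by itself when let go; a stiff one stays where it is left, but about 1 N at the lug moves it, up or down, without tipping the tin
- tin_b_center (a point): centre of the body of a loose plain metal tin (about 0.35 kg) with a hinged lid; the two tins look alike. Body 90 (x) x 58 (y) x 34 mm high, point 17 mm above its underside; z up, x to the hinge, away from the robot within 0.35 rad. Hinge line along y, 45 mm in x and 17 mm above this point. Lid 54 mm wide (body is wider), 42 mm high when shut: carry it by the body's sides
- tin_b_lug (a point): centre of the lug of that tin's lid: a level steel bar 24 mm long along y, 12 mm thick, on a 14 mm wide tongue, 27 mm in front of the tin's front face; lid shut: 37 mm above the worktop, 117 mm from the hinge line. Can be pinched on its ends from above, fingers closing along y, and turns between them as the lid swings. Axes turn with the lid
- tin_b_lid (a joint): lid of that tin: 0 shut, grows as the lug rises, 1.2 rad fully open (a stop, short of upright). A good lid (40 g) falls shut by itself when let go; a stiff one stays where it is left, but about 1 N at the lug moves it, up or down, without tipping the tin
- tray_floor (a point): centre of the inner floor of the shallow grey plastic tray, 180 (x) x 160 (y) x 20 mm high, fixed; walls 6 mm thick, inner floor 168 x 148 mm and 5 mm above the worktop, walls rising 15 mm above it. x is the longer side and points away from the robot (within 0.15 rad), z up. It may stand left of, between or right of the tins.
- mug: pale mug 82x114x91 mm behind the work; origin centre of its underside
- salt: salt shaker 44x44x90 mm behind the work; origin centre of its underside
- spice_jar: spice jar 41x41x105 mm behind the work; origin centre of its underside
- jar: glass jar with a grey lid 66x72x102 mm behind the work; origin centre of its underside
- teaspoon: steel teaspoon 130 mm long lying near the front edge of the worktop; origin under its middle
- candle: tea light 38 mm across, 15 mm high, near the front edge of the worktop; origin centre of its underside
Not all that is in view belongs to the job. Leave any turquoise look-alike of the part that bears tin_b_center alone.

How it is judged:
By the outcome, as a careful person would: the job done as asked, in the order asked, and still so for the second after the job is handed in, with the robot touching nothing.
It also fails if it takes over 67 s, if anything falls off the work surface, if the arm or the gripper's body presses on something with over 40 N, if the wrist force passes 120 N, or if a joint passes its speed limit or range.

## Working session

There is one attempt and no reset: what is moved stays moved. The work goes in short steps, Python scripts to look and compute and a tool call to move; the robot and the scene stay as the last step left them, time stands still between calls to the robot, and variables do not carry over. Pictures are saved under pics/ and viewed, at most 10 in all, crops included, and the job is handed in when it is done.

Besides the shell and the picture viewer there is one more tool, called after "Request:" as name(argument=value, ...) on one line, values as JSON. arm_command: Moves the arm, as the interface text tells. Its arguments: {"type":"object","properties":{"series":{"type":"string"},"squeeze":{"type":"number"}},"required":["series"]}

```bash
mkdir -p pics; python3 - <<'E'
from cell import telemetry,cams,env
import cv2
for n in("top","side"):
    cv2.imwrite(f"pics/{n}0.png",cams.read_camera(n)); c=cams.calibration(n); print(n,c)
o=telemetry.get_obs(); print(o)
E
```

```text
top {'K': array([[456.28604122,   0.        , 328.13532856],
       [  0.        , 456.28604122, 240.05013692],
       [  0.        ,   0.        ,   1.        ]]), 'origin': array([ 0.42636981, -0.03409105,  1.14550941]), 'rotation': array([-173.96743242,   -0.18056565,  -89.14579749])}
side {'K': array([[526.03424715,   0.        , 321.8364214 ],
       [  0.        , 526.03424715, 236.0171152 ],
       [  0.        ,   0.        ,   1.        ]]), 'origin': array([-0.36814178, -0.48301402,  0.81124766]), 'rotation': array([-127.34323126,    1.33282569,  -64.8058008 ])}
{'time_s': 0.1, 'qpos': array([-72.18803397,  18.43282696,  -4.01448989,  83.16618208,
         1.29566749,  78.54530095,  -3.25848228]), 'joint_velocities': array([ 0.02960128, -0.04939096, -0.00144459, -0.25890896,  0.04529122,
       -0.01975099, -0.00100489]), 'effort': array([ 4.99090493e-04, -4.92570591e+01, -4.05376581e-01, -3.13398099e+01,
       -6.41848426e-02,  3.94631596e-02,  6.74104808e-05]), 'tool_pos': array([0.19000084, 0.62107901, 0.22160846]), 'tool_rot': array([-1.79900959e+02,  6.63132626e-03,  1.62998258e+02]), 'force': array([ 0.18677695, -0.13338098,  0.01787559]), 'wrist_torque': array([0.03032055, 0.06913054, 0.00483247]), 'grasp_force': 0.0, 'grip_width': 0.0870840169050303}
```

View pics/top0.png

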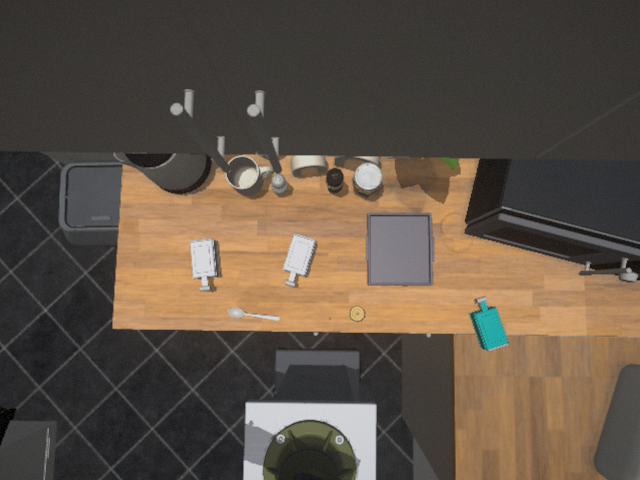

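View pics/side0.png

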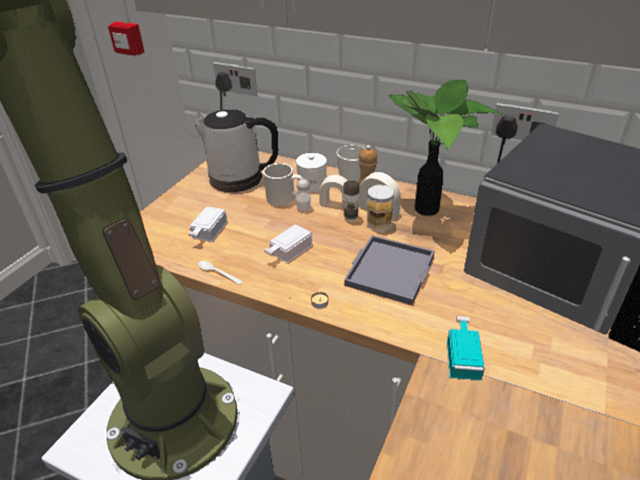

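Candidates: plain tins at top (204,260) (left) and (299,257) (right), and a turquoise look-alike at (489,326), which I leave alone. The two plain tins fit the description. The tray is at (400,249). Next is a close crop and measurement.

```bash
cat > h.py <<'E'
import numpy as np,cv2
from scipy.spatial.transform import Rotation as R
from cell import telemetry,cams,env
def cal(n):
    c=cams.calibration(n); return c["K"],c["origin"],R.from_euler("xyz",c["rotation"],degrees=True).as_matrix()
def ray(n,u,v,z):
    K,o,M=cal(n); d=M@np.linalg.solve(K,[u,v,1.]); return o+d*(z-o[2])/d[2]
def proj(n,P):
    K,o,M=cal(n); p=(np.atleast_2d(P)-o)@M@K.T; return p[:,:2]/p[:,2:]
def tri(a,b):
    # least-squares point from top pixel a and side pixel b
    A=np.zeros((3,3));y=np.zeros(3)
    for n,p in(("top",a),("side",b)):
        K,o,M=cal(n);d=M@np.linalg.solve(K,[*p,1.]);d/=np.linalg.norm(d);Q=np.eye(3)-np.outer(d,d);A+=Q;y+=Q@o
    return np.linalg.solve(A,y)
E
python3 - <<'E'
from h import *
t=cv2.imread("pics/top0.png");s=cv2.imread("pics/side0.png")
a=cv2.resize(t[225:305,180:330],None,fx=5,fy=5,interpolation=cv2.INTER_CUBIC)
b=cv2.resize(s[200:270,180:330],(750,350),interpolation=cv2.INTER_CUBIC)[:195]
cv2.imwrite("pics/c1.png",a)
cv2.imwrite("pics/c2.png",cv2.resize(s[195:270,180:330],None,fx=5,fy=5,interpolation=cv2.INTER_CUBIC))
for n,p,z in(("tray",(400,249),.005),("A",(204,258),.04),("B",(300,256),.04),("lugA",(206,287),.037),("lugB",(291,282),.037)): print(n,ray("top",*p,z))
for c in [(369,214),(431,214),(432,284),(369,284)]: print(ray("top",*c,.02))
E
```

```text
tray [ 0.52710462 -0.21655137  0.005     ]
A [0.49490084 0.26440751 0.04      ]
B [0.50327767 0.03186102 0.04      ]
lugA [0.42507448 0.25734451 0.037     ]
lugB [0.44016313 0.05245537 0.037     ]
[ 0.6122884  -0.13688437  0.02      ]
[ 0.61467722 -0.29174196  0.02      ]
[ 0.44066031 -0.29266961  0.02      ]
[ 0.43834732 -0.13784003  0.02      ]
```

View pics/c1.png

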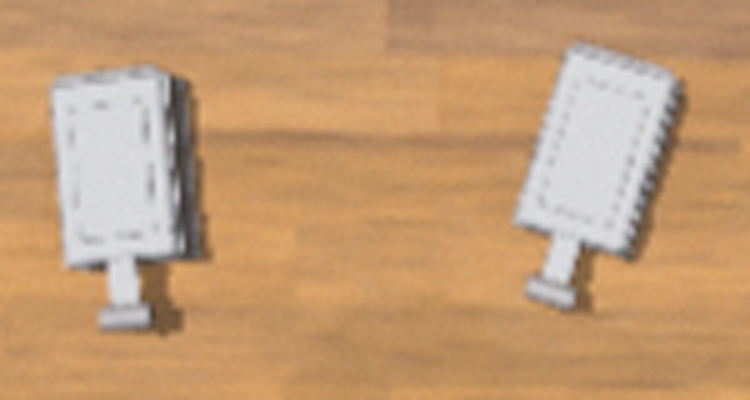

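View pics/c2.png

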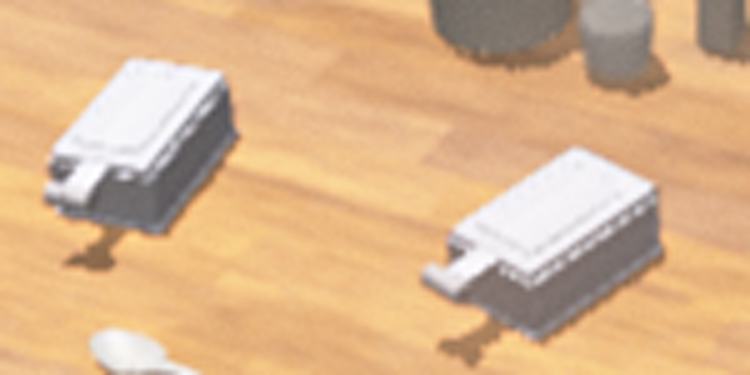

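The crop shows both plain tins with lids shut. In top pixels the left tin's lug is at (205,288) and the right's at (290,283); in the side view they are at (194,233) and (268,250). The choice is confirmed, so now I fit their poses.

```bash
python3 - <<'E'
from h import *
from scipy.optimize import least_squares
f=lambda p:np.array(p)/5+[180,225]; g=lambda p:np.array(p)/5+[180,195]
# top: lid corners backL,backR,frontL,frontR, lug top ; side: lid corners, lug
D={"A":([(53,88),(155,70),(70,265),(172,257),(126,315)],[(130,60),(225,75),(50,160),(145,180),(68,190)]),
   "B":([(577,45),(680,77),(517,220),(627,257),(551,292)],[(578,148),(657,185),(450,240),(530,283),(440,275)])}
for k,(T,S) in D.items():
    m=np.array([(45,27,25),(45,-27,25),(-45,27,25),(-45,-27,25),(-72,0,22)])/1e3
    def res(q,w=0):
        P=m@R.from_euler("z",q[2]).as_matrix().T+[q[0],q[1],.017]
        r=[(proj("top",P)-[f(p) for p in T]),(proj("side",P)-[g(p) for p in S])]
        return np.concatenate([x.ravel() for x in r])
    s=least_squares(res,[.5,.1,0],loss="soft_l1"); c,sn=np.cos(s.x[2]),np.sin(s.x[2])
    print(k,s.x,"lug",s.x[:2]-.072*np.array([c,sn]),"rms px",np.sqrt(np.mean(s.fun**2)))
    print(np.round(res(s.x).reshape(2,5,2),1).tolist())
    print(" lug tri",tri(f(T[4]),g(S[4])))
E
```

```text
A [0.49272606 0.26569265 0.13047575] lug [0.42133805 0.25632503] rms px 1.0432120677740562
[[[-0.1, -0.9], [1.7, 0.2], [-0.4, 0.7], [1.6, -0.3], [0.9, 0.6]], [[-0.1, -1.2], [-0.5, -1.0], [-1.0, -1.8], [-0.6, -2.2], [-0.0, 1.3]]]
 lug tri [0.42295615 0.25752563 0.04144956]
B [ 0.50554937  0.03141348 -0.29613847] lug [0.43668349 0.05242517] rms px 0.8936666545337906
[[[-0.0, 0.1], [0.5, 0.4], [0.3, 0.3], [-0.4, -0.2], [0.7, 0.0]], [[-0.0, -0.9], [-0.0, 0.1], [-0.7, -2.4], [-0.9, -1.8], [0.9, 1.6]]]
 lug tri [0.43658269 0.05401306 0.04330236]
```

Request:
arm_command(series="-23.5 -20 0 0 0;-23.5 -20 0 0 0;-23.5 -20 0 0 0;-23.5 -20 0 0 0;-23.5 -20 0 0 0;-23.5 -20 5 0 0;-23.5 -20 5 0 0;-23.5 -20 10 0 0;-23.5 -20 10 0 0;-23.5 -20 10 0 0;-23.5 -20 10 0 0;-23.5 -20 10 0 0;-23.5 -20 10 0 0;-23.5 -20 10 0 0;0 0 5 -0.1 0;0 0 5 -0.1 0;0 0 5 -0.1 0;0 0 5 -0.115 0;0 0 0 0 0", squeeze=8)

```text
time_s: 1.68
tool_pos: [0.422, 0.2569, 0.1212]
tool_rot: [-179.9, -0.1, -173.1]
force: [0.7, -1.0, 0.1]
grip_width: 0.0871
grasp_force: 0.0
```

Request:
arm_command(series="0 0 25 0 0;0 0 25 0 0;0 0 25 0 0;0 0 18 0 0;0 0 10 0 120;0 0 0 0 140;0 0 0 0 160;0 0 0 0 180;0 0 0 0 255;0 0 0 0 255;0 0 0 0 255;0 0 0 0 255;0 0 0 0 255", squeeze=6)

```text
time_s: 2.77
tool_pos: [0.423, 0.2577, 0.0199]
tool_rot: [180.0, 0.0, -173.2]
force: [1.2, 0.1, 1.1]
grip_width: 0.0354
grasp_force: 0.0
```

```bash
python3 - <<'E'
# arc rows: lug rel. hinge (-117,+3) -> tool shift mm (tool x = -world x of tin), z down positive
import numpy as np
t=np.linspace(0,.8,17);x=-117*np.cos(t)-3*np.sin(t);z=117*np.sin(t)+3*np.cos(t)
print(";".join(f"{-a:.1f} 0 {-b:.1f} 0 255" for a,b in zip(np.diff(x),np.diff(z))))
E
```

```text
0.0 0 -5.8 0 255;-0.3 0 -5.8 0 255;-0.6 0 -5.8 0 255;-0.9 0 -5.7 0 255;-1.2 0 -5.7 0 255;-1.4 0 -5.6 0 255;-1.7 0 -5.5 0 255;-2.0 0 -5.4 0 255;-2.3 0 -5.3 0 255;-2.5 0 -5.1 0 255;-2.8 0 -5.0 0 255;-3.1 0 -4.8 0 255;-3.3 0 -4.7 0 255;-3.5 0 -4.5 0 255;-3.8 0 -4.3 0 255;-4.0 0 -4.1 0 255
```

Request:
arm_command(series="0 0 1 0 255;0 0 0 0 255;0 0 0 0 255;0 0 0 0 255;0 0 0 0 255")

```text
time_s: 3.18
tool_pos: [0.4228, 0.2578, 0.0186]
tool_rot: [180.0, 0.0, -173.2]
force: [-0.3, 0.7, 0.2]
grip_width: 0.024
grasp_force: 6.0
```

Pinched at 24 mm, as it should be. Now the arc.

Request:
arm_command(series="0 0 -5.8 0 255;-0.3 0 -5.8 0 255;-0.6 0 -5.8 0 255;-0.9 0 -5.7 0 255;-1.2 0 -5.7 0 255;-1.4 0 -5.6 0 255;-1.7 0 -5.5 0 255;-2 0 -5.4 0 255;-2.3 0 -5.3 0 255;-2.5 0 -5.1 0 255;-2.8 0 -5 0 255;-3.1 0 -4.8 0 255;-3.3 0 -4.7 0 255;-3.5 0 -4.5 0 255;-3.8 0 -4.3 0 255;-4 0 -4.1 0 255;0 0 0 0 255;0 0 0 0 255")

```text
time_s: 4.68
tool_pos: [0.4562, 0.2616, 0.1018]
tool_rot: [180.0, 0.0, -173.2]
force: [-0.2, 0.6, -1.1]
grip_width: 0.024
grasp_force: 6.0
```

```bash
python3 - <<'E'
from h import *
cv2.imwrite("pics/s1.png",cams.read_camera("side"))
E
```

Request:
arm_command(series="0 0 0 0 0;0 0 0 0 0;0 0 0 0 0;0 0 0 0 0;0 0 0 0 0;0 0 0 0 0;0 0 0 0 0;0 0 0 0 0;0 0 0 0 0;0 0 0 0 0")

```text
time_s: 5.57
tool_pos: [0.456, 0.2616, 0.1017]
tool_rot: [180.0, 0.0, -173.2]
force: [0.4, -0.1, -0.5]
grip_width: 0.082
grasp_force: 0.0
```

```bash
python3 - <<'E'
from h import *
a=cams.read_camera("side");t=cams.read_camera("top")
b=cv2.imread("pics/s1.png")
z=lambda i:cv2.resize(i,(390,400))
cv2.imwrite("pics/s2.png",np.hstack([z(b[130:270,140:276]),z(a[130:270,140:276])]))
cv2.imwrite("pics/t2.png",t)
E
```

```text
(no output)
```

View pics/s2.png

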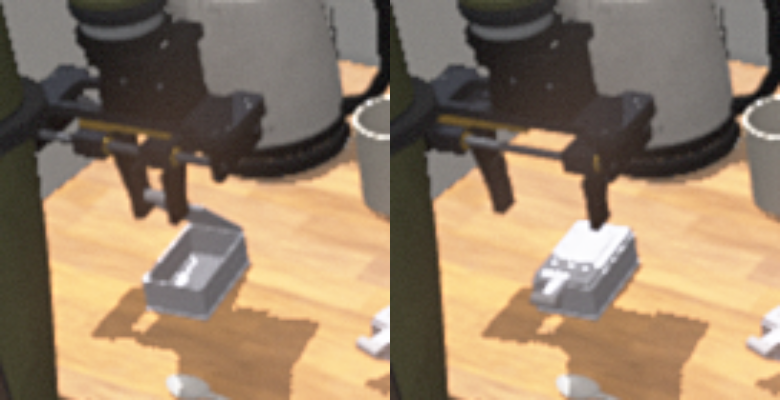

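Left: the lid was held up around 0.8 rad with the lug at crop (155,195). After release it lies shut, so the left tin is good. Next, the right tin.

Request:
arm_command(series="4.4 -20.5 0 0 0;4.4 -20.5 0 0 0;4.4 -20.5 0 0 0;4.4 -20.5 0 0 0;4.4 -20.5 0 0 0;4.4 -20.5 0 0 0;4.4 -20.5 0 0 0;4.4 -20.5 0 0 0;4.4 -20.5 0 0 0;4.4 -20.5 0 0 0;0 0 0 0.1 0;0 0 0 0.1 0;0 0 0 0.1 0;0 0 0 0.112 0;0 0 0 0 0;0 0 0 0 0")

```text
time_s: 7.0
tool_pos: [0.4366, 0.0528, 0.1017]
tool_rot: [180.0, 0.0, 163.3]
force: [0.3, 0.5, -0.1]
grip_width: 0.0867
grasp_force: 0.0
```

Request:
arm_command(series="0 0 25 0 0;0 0 25 0 0;0 0 20 0 0;0 0 9 0 60;0 0 4.5 0 120;0 0 0 0 140;0 0 0 0 160;0 0 0 0 180;0 0 0 0 255;0 0 0 0 255;0 0 0 0 255;0 0 0 0 255;0 0 0 0 255;0 0 0 0 255;0 0 0 0 255")

```text
time_s: 8.25
tool_pos: [0.4366, 0.0531, 0.0183]
tool_rot: [180.0, 0.0, 163.2]
force: [0.5, 0.6, 0.0]
grip_width: 0.0239
grasp_force: 6.0
```

Request:
arm_command(series="0 0 -5.8 0 255;-0.3 0 -5.8 0 255;-0.6 0 -5.8 0 255;-0.9 0 -5.7 0 255;-1.2 0 -5.7 0 255;-1.4 0 -5.6 0 255;-1.7 0 -5.5 0 255;-2 0 -5.4 0 255;-2.3 0 -5.3 0 255;-2.5 0 -5.1 0 255;-2.8 0 -5 0 255;-3.1 0 -4.8 0 255;-3.3 0 -4.7 0 255;-3.5 0 -4.5 0 255;-3.8 0 -4.3 0 255;-4 0 -4.1 0 255;0 0 0 0 255;0 0 0 0 255")

```text
time_s: 9.75
tool_pos: [0.4689, 0.0433, 0.1016]
tool_rot: [180.0, 0.0, 163.2]
force: [0.8, 1.0, -0.9]
grip_width: 0.0241
grasp_force: 6.0
```

```bash
python3 - <<'E'
from h import *
cv2.imwrite("pics/s3.png",cams.read_camera("side"))
E
```

Request:
arm_command(series="0 0 0 0 0;0 0 0 0 0;0 0 0 0 0;0 0 0 0 0;0 0 0 0 0;0 0 0 0 0;0 0 0 0 0;0 0 0 0 0;0 0 0 0 0;0 0 0 0 0;0 0 0 0 0")

```text
time_s: 10.72
tool_pos: [0.4685, 0.0431, 0.1013]
tool_rot: [180.0, 0.0, 163.2]
force: [-0.3, -0.7, 0.1]
grip_width: 0.0847
grasp_force: 0.0
```

```bash
python3 - <<'E'
from h import *
a=cams.read_camera("side")
b=cv2.imread("pics/s3.png")
z=lambda i:cv2.resize(i,(390,400))
cv2.imwrite("pics/s4.png",np.hstack([z(b[150:290,215:351]),z(a[150:290,215:351])]))
E
```

```text
(no output)
```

View pics/s4.png

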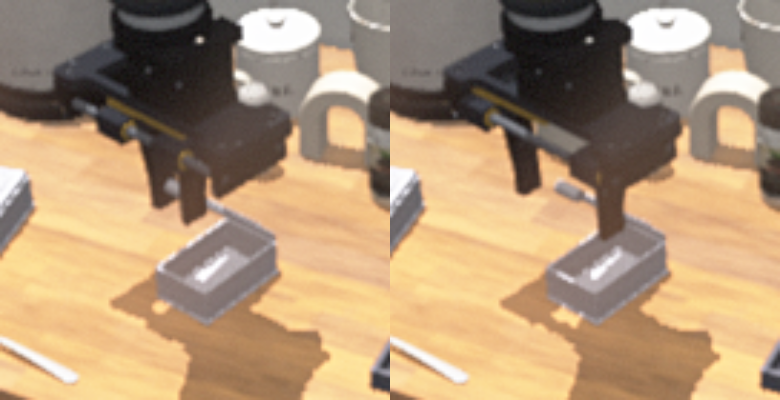

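Right: after release the lid stays up, with the lug bar still at crop (572,188). This is the stiff one, so I pinch it again and lower it along the same arc.

Request:
arm_command(series="0 0 0 0 140;0 0 0 0 160;0 0 0 0 180;0 0 0 0 255;0 0 0 0 255;0 0 0 0 255;0 0 0 0 255;0 0 0 0 255;0 0 0 0 255;0 0 0 0 255")

```text
time_s: 11.6
tool_pos: [0.4685, 0.0431, 0.1013]
tool_rot: [180.0, 0.0, 163.2]
force: [0.1, -0.4, -0.5]
grip_width: 0.0282
grasp_force: 0.0
```

Request:
arm_command(series="4 0 4.1 0 255;3.8 0 4.3 0 255;3.5 0 4.5 0 255;3.3 0 4.7 0 255;3.1 0 4.8 0 255;2.8 0 5 0 255;2.5 0 5.1 0 255;2.3 0 5.3 0 255;2 0 5.4 0 255;1.7 0 5.5 0 255;1.4 0 5.6 0 255;1.2 0 5.7 0 255;0.9 0 5.7 0 255;0.6 0 5.8 0 255;0.3 0 5.8 0 255;0 0 5.8 0 255;0 0 1.5 0 255;0 0 0 0 255")

```text
time_s: 13.1
tool_pos: [0.4367, 0.0526, 0.0165]
tool_rot: [-180.0, -0.0, 163.2]
force: [-3.4, 1.6, 2.7]
grip_width: 0.0236
grasp_force: 6.0
```

Request:
arm_command(series="0 0 0 0 0;0 0 0 0 0;0 0 0 0 0;0 0 0 0 0;0 0 0 0 0;0 0 0 0 0;0 0 0 0 0;0 0 0 0 0;0 0 -20 0 0;0 0 -30 0 0;0 0 -30 0 0;0 0 -20 0 0")

```text
time_s: 14.1
tool_pos: [0.4375, 0.0529, 0.1192]
tool_rot: [179.9, 0.1, 163.2]
force: [1.0, 0.1, -0.8]
grip_width: 0.0859
grasp_force: 0.0
```

```bash
python3 - <<'E'
from h import *
a=cams.read_camera("side");t=cams.read_camera("top")
cv2.imwrite("pics/v5.png",np.hstack([cv2.resize(t[210:310,240:340],(400,400),interpolation=2),cv2.resize(a[180:280,240:340],(400,400),interpolation=2)]))
E
```

```text
(no output)
```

View pics/v5.png

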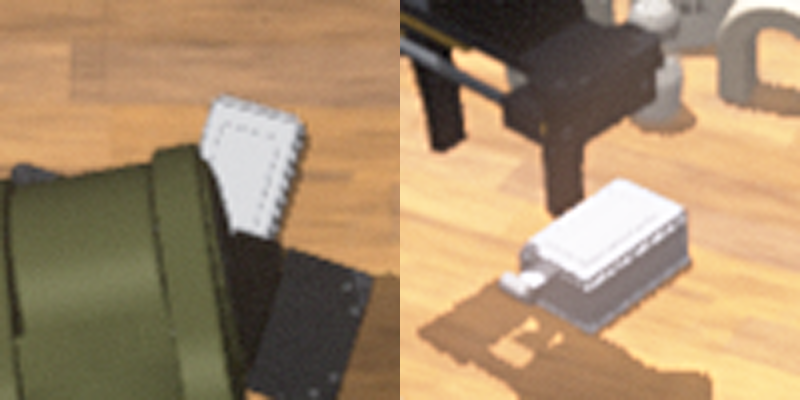

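The lid is shut and the tin hasn't moved: its back corners are at top (294.5,234) and (316,241), as before. Now grip the body.

Request:
arm_command(series="-18 0 0 0 0;-18 0 0 0 0;-18 0 0 0 0;-17 -1 0 0 0;0 0 25 0 0;0 0 25 0 0;0 0 25 0 0;0 0 20 0 0;0 0 10 0 0;0 0 6 0 0;0 0 0 0 50;0 0 0 0 60;0 0 0 0 70;0 0 0 0 80;0 0 0 0 255;0 0 0 0 255;0 0 0 0 255;0 0 0 0 255;0 0 0 0 255;0 0 0 0 255", squeeze=25)

```text
time_s: 15.87
tool_pos: [0.5054, 0.0321, 0.0067]
tool_rot: [179.9, 0.1, 163.2]
force: [0.1, 2.8, 6.7]
grip_width: 0.0577
grasp_force: 24.9
```

Request:
arm_command(series="0 0 -5 0 255;0 0 -15 0 255;0 0 -25 0 255;0 0 -25 0 255;-3 -8 0 0 255;-6.5 -16.5 0 0 255;-6.5 -16.5 0 0 255;-6.5 -16.5 0 0 255;-6.5 -16.5 0 0 255;-6.5 -16.5 0 0 255;-6.5 -16.5 0 0 255;-6.5 -16.5 0 0 255;-6.5 -16.5 0 0 255;-6.5 -16.5 0 0 255;-6.5 -16.5 0 0 255;-6.5 -16.5 0 0 255;-6.5 -16.5 0 0 255;-6.5 -16.5 0 0 255;-6 -16 0 0 255;-3 -8 0 0 255")

```text
time_s: 17.53
tool_pos: [0.5228, -0.2359, 0.0741]
tool_rot: [-179.9, -0.2, 163.0]
force: [-0.2, -0.4, -3.8]
grip_width: 0.0581
grasp_force: 24.9
```

Request:
arm_command(series="0 0 0 -0.08 255;0 0 0 -0.08 255;0 0 0 -0.08 255;0 0 0 -0.07 255;0 0 0 0 255;0 0 0 0 255")

```text
time_s: 18.03
tool_pos: [0.5242, -0.2324, 0.0747]
tool_rot: [180.0, -0.1, -179.2]
force: [-0.4, -0.2, -3.9]
grip_width: 0.0581
grasp_force: 24.9
```

```bash
python3 - <<'E'
from h import *
a=cams.read_camera("side");t=cams.read_camera("top")
cv2.imwrite("pics/v6.png",np.hstack([cv2.resize(t[190:310,330:450],(400,400),interpolation=2),cv2.resize(a[190:310,330:450],(400,400),interpolation=2)]))
E
```

```text
(no output)
```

View pics/v6.png

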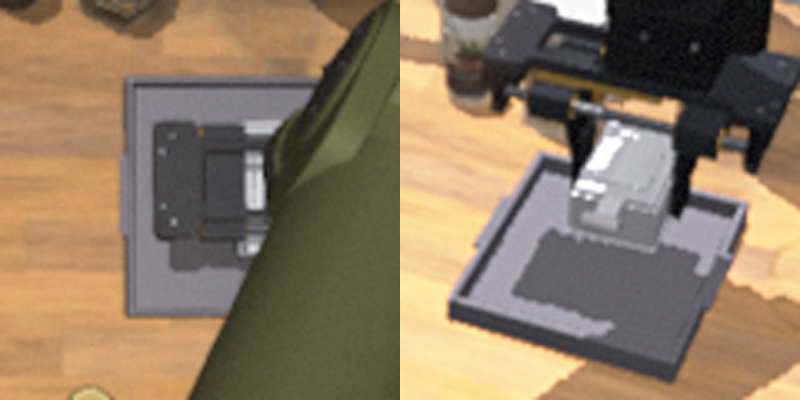

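The tin hangs level over the tray with its lid shut, 17 mm right of the tray's centre. I correct that and lower slowly.

Request:
arm_command(series="0 6 0 0 255;0 8 0 0 255;0 3 0 0 255;0 0 12 0 255;0 0 15 0 255;0 0 14 0 255;0 0 8 0 255;0 0 5 0 255;0 0 3 0 255;0 0 1.5 0 255;0 0 1 0 255;0 0 1 0 255;0 0 0 0 255;0 0 0 0 255;0 0 0 0 255")

```text
time_s: 19.38
tool_pos: [0.5252, -0.2157, 0.0155]
tool_rot: [-180.0, 0.0, -179.1]
force: [0.1, 0.4, -3.5]
grip_width: 0.0579
grasp_force: 24.9
```

Request:
arm_command(series="0 0 1 0 255;0 0 1 0 255;0 0 1 0 255;0 0 0.5 0 255;0 0 0 0 255;0 0 0 0 255")

```text
time_s: 19.88
tool_pos: [0.5249, -0.2156, 0.0118]
tool_rot: [180.0, -0.0, -179.1]
force: [-1.6, 0.0, -1.0]
grip_width: 0.058
grasp_force: 24.9
```

Request:
arm_command(series="0 0 0.5 0 255;0 0 0.3 0 255;0 0 0 0 255;0 0 0 0 255")

```text
time_s: 20.22
tool_pos: [0.5249, -0.2156, 0.0118]
tool_rot: [180.0, 0.0, -179.1]
force: [-3.7, 1.3, 5.2]
grip_width: 0.0581
grasp_force: 24.9
```

Request:
arm_command(series="0 0 0 0 90;0 0 0 0 80;0 0 0 0 60;0 0 0 0 40;0 0 0 0 20;0 0 0 0 0;0 0 0 0 0;0 0 0 0 0;0 0 0 0 0;0 0 -10 0 0;0 0 -25 0 0;0 0 -35 0 0;0 0 -35 0 0;0 0 -35 0 0")

```text
time_s: 21.38
tool_pos: [0.5245, -0.2158, 0.153]
tool_rot: [-180.0, 0.0, -179.1]
force: [1.1, 0.1, 0.6]
grip_width: 0.0869
grasp_force: 0.0
```

Request:
arm_command(series="0 -10 -15 0 0;0 -25 -15 0 0;0 -25 0 0 0;0 -25 0 0 0;0 -25 0 0 0;0 -25 0 0 0;0 -25 0 0 0;0 0 0 0 0;0 0 0 0 0")

```text
time_s: 22.13
tool_pos: [0.5276, -0.3807, 0.1843]
tool_rot: [-179.6, 0.2, -179.3]
force: [-0.5, -3.6, 7.7]
grip_width: 0.087
grasp_force: 0.0
```

```bash
python3 - <<'E'
from h import *
a=cams.read_camera("side");t=cams.read_camera("top")
cv2.imwrite("pics/v7.png",np.hstack([cv2.resize(t[150:340,180:450],(400,281),interpolation=2),cv2.resize(a[130:320,180:450],(400,281),interpolation=2)]))
E
```

```text
(no output)
```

View pics/v7.png

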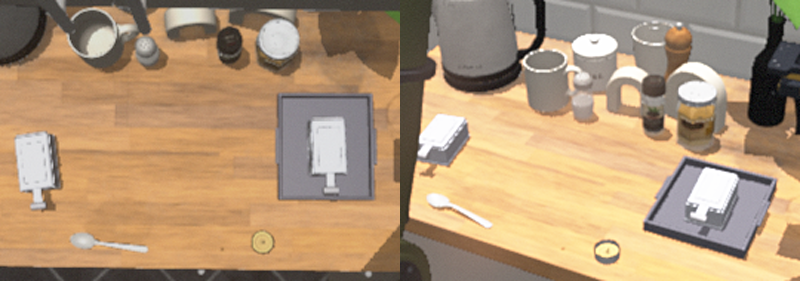

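The tin stands in the tray with its lid shut (left panel, 328,145), and the left tin is shut in its place. The 7.7 N reading may be a touch on the microwave, so I back off.

Request:
arm_command(series="0 10 0 0 0;0 20 -5 0 0;0 25 -5 0 0;0 25 -5 0 0;0 20 0 0 0;0 0 0 0 0;0 0 0 0 0;0 0 0 0 0;0 0 0 0 0")

```text
time_s: 22.98
tool_pos: [0.5254, -0.2771, 0.1961]
tool_rot: [-180.0, 0.0, -179.2]
force: [0.0, 0.5, -0.5]
grip_width: 0.0873
grasp_force: 0.0
```

```bash
python3 - <<'E'
from h import *
o=telemetry.get_obs();print(o["tool_pos"],o["tool_rot"],o["force"],np.abs(o["joint_velocities"]).max())
t=cams.read_camera("top");t0=cv2.imread("pics/top0.png")
d=cv2.absdiff(t,t0).max(2)>40
for n,(x0,x1,y0,y1) in dict(tinA=(185,225,230,300),spoon=(225,285,300,325),candle=(345,370,300,325),back=(220,380,155,200),micro=(465,640,160,270),decoy=(465,515,290,355)).items(): print(n,d[y0:y1,x0:x1].sum())
cv2.imwrite("pics/t8.png",t)
E
```

```text
[ 0.52537046 -0.27708294  0.19611845] [-1.79950038e+02  1.99061409e-03 -1.79183183e+02] [ 0.04187308  0.4874333  -0.54349015] 0.4339199861721095
tinA 125
spoon 0
candle 0
back 0
micro 5206
decoy 2528
```

View pics/t8.png

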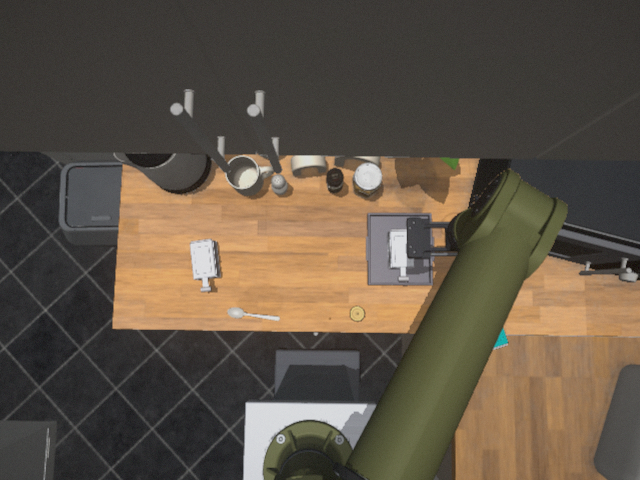

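Request:
arm_command(series="0 15 -5 0 0;0 20 -5 0 0;0 20 -5 0 0;0 15 0 0 0;0 0 0 0 0;0 0 0 0 0;0 0 0 0 0;0 0 0 0 0;0 0 0 0 0;0 0 0 0 0")

```text
time_s: 23.87
tool_pos: [0.5245, -0.2067, 0.2107]
tool_rot: [-180.0, -0.0, -179.2]
force: [0.4, -0.3, -0.4]
grip_width: 0.0871
grasp_force: 0.0
```

```bash
python3 - <<'E'
from h import *
o=telemetry.get_obs();print(o["tool_pos"],o["force"],np.abs(o["joint_velocities"]).max())
print(env.sign_off())
E
```

```text
[ 0.52445399 -0.20671953  0.21067881] [ 0.38052892 -0.34401503 -0.36515769] 0.310192312085549
the job is handed in; nothing more can be done
None
```

The left tin's lid fell shut, so it stays where it was, shut (it may have shifted 1–2 mm); the right tin's lid stayed up, so that stiff tin now stands upright in the tray with its lid shut. The job was handed in at about 24 s; after the placing, the arm showed an unexplained 7.7 N, possibly a light touch on the microwave, which cleared when I backed it off.

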